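# Slide the green parts tray through the spring gate of the blow-off bay

### The arm

A 7-joint arm with a two-finger parallel gripper is mounted at the origin on the work surface. World frame = base frame: x ahead of the robot, y to its left, z up, the work surface at z = 0. Lengths are in m, angles in rad, forces in N, time in s.
With the tool pointing down it reaches from about 0.425 to 0.875 m from the base axis. Payload 4.7 kg.
Tool frame: the origin (TCP) lies on the centre line of the jaws, within the pads' length; the fingertips stand 14 mm ahead of it and the grasp point (between the pads) lies 5 mm behind it; z points along the fingers, y is the line along which they close (so a half turn about z gives the same grasp; the last joint's range is limited). The gripper opens to 87 mm and grips with 3 to 60 N. Pads are 19 mm wide; open, the fingers measure 117 mm over their backs; the gripper's body (75 mm by 190 mm) begins 51 mm behind the grasp point.
Start: joints at [-1.203, 0.321, -0.07, 1.45, 0.023, 1.371, -0.057], TCP at [0.225, 0.61, 0.237] pointing down, gripper open.
Joint ranges: [-2.86, 2.86], [-0.3, 2.09], [-1.38, 1.24], [0.06, 2.45], [-1.56, 4.7], [0.09, 2.05], [-2.69, 2.69]. Speed limits (rad/s): [2.57, 2.57, 3.14, 3.14, 3.14, 3.14, 3.14].

### API

Orientations are given as a rotation vector (axis times angle).
In Python, from bench import * gives the robot as it stands.
- The arm moves only by the shell command python3 -m jog 'ROWS' [FORCE]. ROWS is JSON, a list of rows, each an object of numbers: "claw": the finger opening in mm, from 0 to 87; "dx", "dy", "dz": the shift along the tool's x, y, z in mm; "spin": the turn about the tool's z in degrees. In form: [{"claw": .., "dx": .., "dy": .., "dz": .., "spin": ..}, ...]. A call has 1 to 20 rows; each row is the pose to reach, as a shift and turn from the pose commanded when the call began, along the tool's axes at that moment; what a row does not reach only later rows make up. A row lasts 1/12 s, in which the tool goes at most 41.7 mm and 7.16 degrees, less where a joint would pass 70% of its speed; a pose out of reach is approached as far as the arm can. A call with a gripper value outside its range is refused whole. The fingers move at their own pace and stop on an object; FORCE is the grip in N (left out, the last holds). Time passes only in rows, so rows that repeat a pose let the fingers close. It gives the time, the measured TCP pose, the force, the opening and the grip force at its end, in the units of the state.
- get_state(): the state, without advancing time (a new reading comes with each control period).
- get_image(name): name is "scene" or "side" or "wrist"; returns a dict with "frame" (420x560x3 uint8, red, green, blue), "depth" (420x560 float32, m along the optical axis (not along the pixel's ray), 0 where there is no reading), "K" (3x3 intrinsics, pixels), "T" (4x4, takes a point from camera to world coordinates); the wrist camera has in their place "mount" (4x4, takes a point from camera to tool coordinates, whose origin is the TCP and whose axes are the flange's). Camera axes: x right, y down, z forward; pixel columns grow to the right and rows downward; lengths in m; the calibration is good to about 2 mm. A picture is of the moment at which its call begins: read the wrist's pose just before it.
- close_job(): hands the job in; it is judged then, once.
The state is a dict: "time": time; "joint_positions": joint angles; "qd": joint speeds; "joint_torque": joint torques, N m; "position": TCP position; "tool_rot": TCP orientation; "ft_force": force on the tool from outside, world axes, zero at the start; "torque": the same for the moment, N m; "grip_width": opening from 0.0 (shut) to 1.0 (fully open); "grip_force": force on a finger pad.
Only numpy, scipy, OpenCV 4.12 (cv2) and the standard library are available. Lean on these libraries where they do the work, as an engineer would, in place of code of your own. Each camera call takes 0.05 s, during which the arm holds its last target. There are 200 camera calls.

### The job

Take the green parts tray by its upright black grip, set it on the steel apron in front of the blow-off bay, and slide it along the floor through the orange spring gate until it is wholly inside the bay and the gate has swung shut behind it. Leave the tray standing upright in the bay, let go, and leave the red tray where it is.

Things in the scene. Friction and masses are not known exactly. Their poses are not given: they have to be found in the camera images.
- green_tray: Open green tray of steel bushings, 110 mm long (x), 64 mm wide (y), both ends tapering to 16 mm over their last 29 mm; walls 28 mm high, about 0.4 kg. In its middle stands a grip plate 50 mm long (along x), 14 mm thick (along y), up to 90 mm above the underside, top 35 mm black: pinch it across its thickness from above. Origin: centre of the underside, z up. Same either way round.
- red_tray: Tray of the same shape and size, but red; to be left where it is. Origin: centre of its underside.
- gate (a point): Middle of the fixed bay's doorway (120 mm wide, posts 46 mm high), at floor height; x points into the bay, y left, z up. Flat steel floor, 160 mm wide, 4 mm over the bench, from 155 mm before the gate (open apron) to the end wall 195 mm beyond it. Bay 124 mm wide inside, blue walls 42 mm high, open top; end wall 56 mm, grey box behind it 66 mm, its black pipe stub 96 mm high.
- gate_left (a joint): Angle (rad) of both orange gate leaves, geared together: 0 shut, 1.5 fully swung into the bay. Each leaf is 58 mm long, 5 to 43 mm above the floor, hinged on a post; they meet in the middle. They open only inwards, against weak springs (about 2 N), and swing shut by themselves once the tray's rear end is about 35 mm beyond the doorway.
Mind the look-alikes: they are no part of the job. There is more than one size of the green_tray; the job needs the largest.

How it is judged:
By the outcome, as a careful person would: the job done as asked, in the order asked, and still so for the second after the job is handed in, with the robot touching nothing.
It also fails if it takes over 40 s, if anything falls off the work surface, if the arm or the gripper's body presses on something with over 40 N, if the wrist force passes 120 N, or if a joint passes its speed limit or range.

## Working session

There is one attempt and no reset: what is moved stays moved. The work goes in short steps, Python scripts to look and compute and a shell command to move; the robot and the scene stay as the last step left them, time stands still between calls to the robot, and variables do not carry over. Pictures are saved under pics/ and viewed, at most 10 in all, crops included, and the job is handed in when it is done.

```bash
mkdir -p pics; cat > h.py <<'E'
from bench import *
import numpy as np, cv2
from scipy.spatial.transform import Rotation as R
def grab(n):
    s=get_state(); im=get_image(n)
    if 'T' in im: T=np.array(im['T'])
    else:
        W=np.eye(4); W[:3,:3]=R.from_rotvec(s['tool_rot']).as_matrix(); W[:3,3]=s['position']; T=W@np.array(im['mount'])
    return im['frame'],im['depth'],np.array(im['K']),T
def cloud(d,K,T):
    v,u=np.indices(d.shape); p=np.stack([(u-K[0,2])/K[0,0]*d,(v-K[1,2])/K[1,1]*d,d],-1)
    return p@T[:3,:3].T+T[:3,3]
def save(n,f): cv2.imwrite('pics/'+n+'.png',cv2.cvtColor(f,cv2.COLOR_RGB2BGR))
E
python3 - <<'E'
from h import *
for n in ['scene','side']:
    f,d,K,T=grab(n); save(n,f); np.savez(n+'.npz',f=f,d=d,K=K,T=T)
    P=cloud(d,K,T); hsv=cv2.cvtColor(f,cv2.COLOR_RGB2HSV)
    for c,lo,hi in [('green',(40,80,40),(85,255,255)),('red',(0,140,60),(6,255,255)),('orange',(8,140,80),(22,255,255)),('blue',(95,90,40),(130,255,255))]:
        m=cv2.inRange(hsv,lo,hi); k,l,st,ce=cv2.connectedComponentsWithStats(m)
        for i in range(1,k):
            if st[i,4]>60:
                q=P[(l==i)&(d>0)]
                if len(q): print(n,c,st[i],np.round(np.percentile(q,2,axis=0),3),np.round(np.percentile(q,98,axis=0),3))
s=get_state();print(s['time'],s['position'],R.from_rotvec(s['tool_rot']).as_matrix().round(2))
E
python3 -c "
import cv2,numpy as np
a=np.load('scene.npz')['f'] "
```

```text
scene green [226 174  33  37 675] [ 0.428 -0.227  0.001] [ 0.524 -0.155  0.059]
scene green [280 192  30  20 387] [ 0.358 -0.135  0.   ] [ 0.411 -0.071  0.04 ]
scene green [ 88 197  43  26 460] [ 0.72  -0.34   0.001] [ 0.816 -0.29   0.027]
scene green [249 212  26  24 357] [ 0.467 -0.118  0.   ] [ 0.513 -0.047  0.041]
scene red [ 356    0  119   43 3076] [-0.458 -0.661  0.125] [-0.274 -0.368  0.181]
scene red [ 351    5  112   73 3176] [-0.413 -0.71   0.007] [-0.273 -0.367  0.111]
scene red [184 133  35  31 646] [ 0.432 -0.424  0.001] [ 0.534 -0.361  0.057]
scene orange [     0     29    523    391 117260] [-0.179 -0.755 -0.005] [0.958 0.454 0.003]
scene orange [  413    89   147   271 19330] [-0.447 -0.098 -0.005] [0.183 0.459 0.002]
scene orange [284 279  22  27 304] [0.534 0.105 0.01 ] [0.55  0.155 0.048]
scene orange [307 295  22  25 296] [0.519 0.163 0.011] [0.534 0.21  0.048]
scene orange [519 353  24  19 305] [ 0.226  0.461 -0.005] [0.265 0.493 0.002]
scene blue [ 207  272   75   76 1045] [0.555 0.089 0.01 ] [0.74  0.169 0.06 ]
scene blue [ 232  312  108   87 1283] [0.513 0.21
[... 673 characters left out ...]
  17  61] [ 0.425 -0.44  -0.003] [ 0.488 -0.393  0.003]
side orange [510 362  25  14 137] [ 0.719 -0.655  0.055] [ 0.754 -0.624  0.061]
side blue [ 421    0  139  104 7455] [ 2.461  0.452 -0.653] [ 2.493  1.435 -0.261]
side blue [  44   15   62   58 1871] [ 0.117  1.101 -0.189] [ 0.281  1.356 -0.084]
side blue [ 14  23  21  55 198] [-0.007  0.069 -0.168] [0.097 1.32  0.518]
side blue [120  57  44  48 784] [0.29  0.525 0.006] [0.386 0.644 0.074]
side blue [ 50  75  47  50 840] [0.072 0.525 0.005] [0.168 0.648 0.074]
side blue [ 243  100   80   72 1425] [0.542 0.083 0.009] [0.737 0.268 0.062]
0.1 [0.22505395 0.60927334 0.23553678] [[-0.94  0.35 -0.  ]
 [ 0.35  0.94 -0.  ]
 [-0.   -0.   -1.  ]]
```

View pics/scene.png

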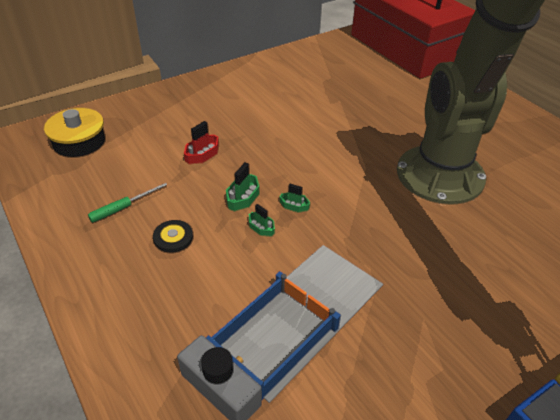

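View pics/side.png

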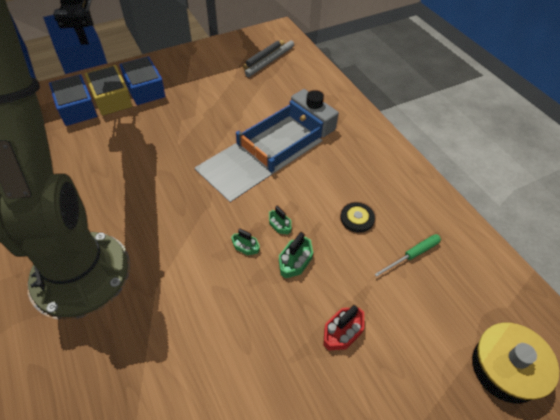

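The scene view shows three green trays: (242,190), (295,200) and (261,222). The red tray is at (201,148), and the bay at (270,330) has its gate at (306,298) and its apron to the right. By extent, (242,190) is the largest green one. I'll confirm this in a crop and measure.

```bash
python3 - <<'E'
from h import *
for n,boxes in [('scene',[('A',220,155,265,212),('B',276,178,314,214),('C',244,198,278,238)]),('side',[('A',272,228,318,280),('B',226,225,264,258),('C',264,203,296,236)])]:
    z=np.load(n+'.npz'); f,d,K,T=z['f'],z['d'],z['K'],z['T']; P=cloud(d,K,T)
    for nm,a,b,c,e in boxes:
        q=P[b:e,a:c].reshape(-1,3); dd=d[b:e,a:c].ravel(); g=q[(dd>0)&(q[:,2]>.008)&(q[:,2]<.15)]
        r=cv2.minAreaRect((g[:,:2]*1000).astype(np.float32)); zt=np.percentile(g[:,2],99)
        t=g[g[:,2]>zt-.006]; rt=cv2.minAreaRect((t[:,:2]*1000).astype(np.float32))
        print(n,nm,np.round(r[0]),np.round(r[1]),round(r[2],1),'ztop',round(zt,3),'grip top',np.round(rt[0]),np.round(rt[1]),round(rt[2],1),len(t))
    hsv=cv2.cvtColor(f,cv2.COLOR_RGB2HSV); m=cv2.inRange(hsv,(5,140,80),(22,255,255))>0
    g=P[m&(P[...,2]>.012)&(P[...,2]<.06)&(P[...,0]>.49)&(P[...,0]<.58)&(P[...,1]>.08)&(P[...,1]<.24)]
    vx,vy,x,y=cv2.fitLine((g[:,:2]).astype(np.float32),cv2.DIST_HUBER,0,.01,.01).ravel(); t=(g[:,:2]-[x,y])@[vx,vy]
    print(n,'gate dir deg',np.degrees(np.arctan2(vy,vx)),'ends',[np.round([x+vx*k,y+vy*k],3) for k in np.percentile(t,[1,99])],'mid',np.round([x+vx*(t.min()+t.max())/2,y+vy*(t.min()+t.max())/2],3))
    # blue tops and apron
    b=(cv2.inRange(hsv,(95,90,40),(130,255,255))>0)&(P[...,2]>.040)&(P[...,2]<.053)&(P[...,0]>.48)&(P[...,0]<.76)&(P[...,1]>.06)&(P[...,1]<.3)
    r=cv2.minAreaRect((P[b][:,:2]*1000).astype(np.float32)); print('walls',np.round(r[0]),np.round(r[1]),round(r[2],1))
    s=(hsv[...,1]<60)&(hsv[...,2]>90)&(P[...,2]>-.003)&(P[...,2]<.012)&(P[...,0]>.34)&(P[...,0]<.56)&(P[...,1]>.0)&(P[...,1]<.24)
    k,l,st,ce=cv2.connectedComponentsWithStats(s.astype(np.uint8)); i=1+st[1:,4].argmax()
    r=cv2.minAreaRect((P[l==i][:,:2]*1000).astype(np.float32)); print('apron',np.round(r[0]),np.round(r[1]),round(r[2],1),np.median(P[l==i][:,2]))
    if n=='scene': save('crop',cv2.resize(f[120:245,170:325],None,fx=5,fy=4.8*1.04,interpolation=cv2.INTER_CUBIC)[:600,:800])
E
```

```text
scene A [ 489. -164.] [170.  81.] 64.4 ztop 0.091 grip top [ 474. -194.] [52. 15.] 32.6 93
scene B [ 386. -102.] [47. 74.] 44.6 ztop 0.062 grip top [ 384. -102.] [11. 33.] 37.9 51
scene C [ 488. -106.] [125.  51.] 86.9 ztop 0.062 grip top [490. -81.] [11. 33.] 15.4 58
scene gate dir deg -74.45517 ends [array([0.521, 0.21 ]), array([0.55 , 0.105])] mid [0.535 0.158]
walls [626. 187.] [207. 154.] 16.2
apron [479. 142.] [207. 164.] 15.1 0.0029257965027024713
side A [ 480. -178.] [138.  81.] 67.0 ztop 0.092 grip top [ 472. -196.] [50. 14.] 30.1 110
side B [ 379. -108.] [47. 73.] 53.6 ztop 0.063 grip top [ 381. -106.] [11. 34.] 34.7 59
side C [485. -86.] [47. 72.] 34.1 ztop 0.063 grip top [487. -85.] [12. 37.] 18.5 51
side gate dir deg -75.23787 ends [array([0.514, 0.212]), array([0.542, 0.105])] mid [0.528 0.159]
walls [624. 179.] [208. 154.] 14.9
apron [454. 139.] [156. 170.] 14.7 0.0044616420594458805
```

View pics/crop.png

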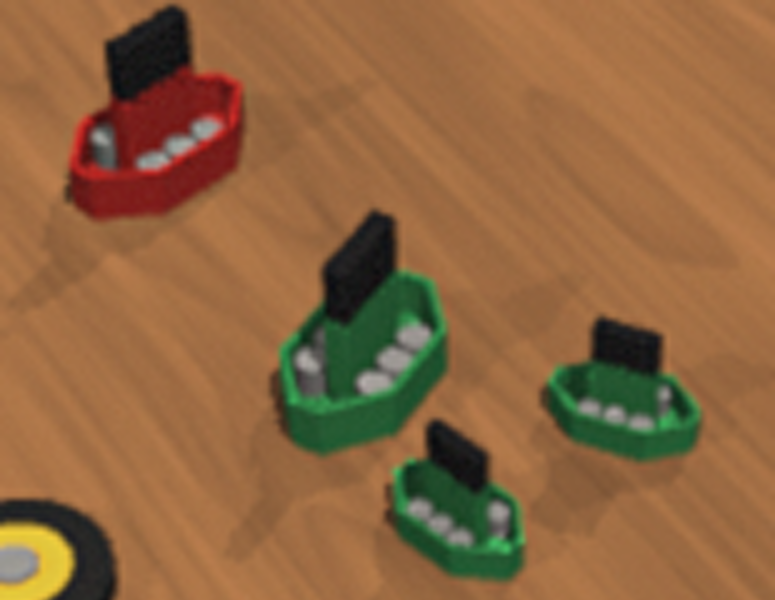

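The crop confirms it: of the greens at scene (242,190), (295,200) and (261,222), the first is the job's tray. Its grip is 50×14 mm with its top at 90 mm, while the other two have 33×11 mm grips topping out at 62 mm. Next I move above it.

```bash
python3 -m jog '[{"dx":-418,"dy":-389,"dz":0,"spin":-51,"claw":60},{"dx":-418,"dy":-389,"dz":0,"spin":-51,"claw":60},{"dx":-418,"dy":-389,"dz":0,"spin":-51,"claw":60},{"dx":-418,"dy":-389,"dz":0,"spin":-51,"claw":60},{"dx":-418,"dy":-389,"dz":0,"spin":-51,"claw":60},{"dx":-418,"dy":-389,"dz":0,"spin":-51,"claw":60},{"dx":-418,"dy":-389,"dz":0,"spin":-51,"claw":60},{"dx":-418,"dy":-389,"dz":0,"spin":-51,"claw":60},{"dx":-418,"dy":-389,"dz":0,"spin":-51,"claw":60},{"dx":-418,"dy":-389,"dz":0,"spin":-51,"claw":60},{"dx":-418,"dy":-389,"dz":0,"spin":-51,"claw":60},{"dx":-418,"dy":-389,"dz":0,"spin":-51,"claw":60},{"dx":-418,"dy":-389,"dz":0,"spin":-51,"claw":60},{"dx":-513,"dy":-667,"dz":0,"spin":-51,"claw":60},{"dx":-513,"dy":-667,"dz":0,"spin":-51,"claw":60},{"dx":-513,"dy":-667,"dz":0,"spin":-51,"claw":60},{"dx":-513,"dy":-667,"dz":0,"spin":-51,"claw":60},{"dx":-513,"dy":-667,"dz":0,"spin":-51,"claw":60},{"dx":-513,"dy":-667,"dz":0,"spin":-51,"claw":60},{"dx":-513,"dy":-667,"dz":0,"spin":-51,"claw":60}]' 30
```

```text
time: 1.77
position: [0.4735, -0.1578, 0.2365]
tool_rot: [-0.832, 3.029, 0.001]
ft_force: [1.3, -0.3, -0.4]
grip_width: 0.688
grip_force: 0.0
```

```bash
cat > m.py <<'E'
from h import *
import sys
f,d,K,T=grab('wrist'); save(sys.argv[1],f)
P=cloud(d,K,T); ok=(d>0)&(P[...,2]>.083)&(P[...,2]<.1)&(abs(P[...,0]-.473)<.07)&(abs(P[...,1]+.195)<.07)
k,l,st,ce=cv2.connectedComponentsWithStats(ok.astype(np.uint8)); i=1+st[1:,4].argmax(); t=P[l==i]
r=cv2.minAreaRect((t[:,:2]*1000).astype(np.float32)); print('grip',np.round(r,1) if 0 else r,t[:,2].max(),st[i])
s=get_state(); M=R.from_rotvec(s['tool_rot']).as_matrix(); print('pos',s['position'],'yangle',np.degrees(np.arctan2(M[1,1],M[0,1])))
g=np.array([r[0][0]/1000,r[0][1]/1000,.069]); print('shift mm tool axes',(M.T@(g-s['position'])*1000).round(1))
E
python3 m.py w1
```

```text
grip ((471.5035095214844, -196.07965087890625), (48.993526458740234, 14.108932495117188), 30.073259353637695) 0.09312499903957688 [236 146  18  59 994]
pos [ 0.47241488 -0.16800346  0.23700671] yangle 120.11137689906302
shift mm tool axes [ 14.5 -22.8 168.2]
```

View pics/w1.png

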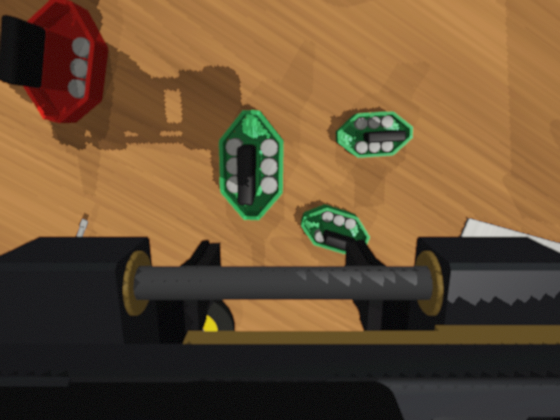

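The wrist view shows the large green tray at (251,165) with its grip at (246,175) lined up with the jaws. I'll let the arm settle, then work out the shift.

```bash
python3 -m jog '[{"claw":50},{"claw":50},{"claw":50}]' && python3 m.py w2
```

```text
$[0]: bad value
```

```bash
python3 -m jog '[{"dx":0,"dy":0,"dz":0,"spin":0,"claw":50},{"dx":0,"dy":0,"dz":0,"spin":0,"claw":50},{"dx":0,"dy":0,"dz":0,"spin":0,"claw":50}]' && python3 m.py w2
```

```text
time: 2.07
position: [0.4742, -0.1543, 0.2362]
tool_rot: [0.835, -3.028, -0.001]
ft_force: [0.2, -0.1, 0.7]
grip_width: 0.594
grip_force: 0.0
grip ((471.77838134765625, -195.96942138671875), (49.72643280029297, 14.219825744628906), 30.018938064575195) 0.09241456989477775 [ 233  143   18   60 1026]
pos [ 0.47427944 -0.15399707  0.23622155] yangle 120.89139671515505
shift mm tool axes [ 23.7 -34.9 167.2]
```

```bash
python3 -m jog '[{"dx":24,"dy":-35,"dz":20,"spin":1,"claw":50},{"dx":24,"dy":-35,"dz":55,"spin":1,"claw":50},{"dx":24,"dy":-35,"dz":90,"spin":1,"claw":50},{"dx":24,"dy":-35,"dz":90,"spin":1,"claw":50},{"dx":24,"dy":-35,"dz":115,"spin":1,"claw":50},{"dx":24,"dy":-35,"dz":140,"spin":1,"claw":50},{"dx":24,"dy":-35,"dz":160,"spin":1,"claw":50},{"dx":24,"dy":-35,"dz":167,"spin":1,"claw":50},{"dx":24,"dy":-35,"dz":167,"spin":1,"claw":50},{"dx":24,"dy":-35,"dz":167,"spin":1,"claw":50},{"dx":24,"dy":-35,"dz":167,"spin":1,"claw":4},{"dx":24,"dy":-35,"dz":167,"spin":1,"claw":4},{"dx":24,"dy":-35,"dz":167,"spin":1,"claw":4},{"dx":24,"dy":-35,"dz":167,"spin":1,"claw":4},{"dx":24,"dy":-35,"dz":167,"spin":1,"claw":4},{"dx":24,"dy":-35,"dz":167,"spin":1,"claw":4}]' 30; python3 -c "
from h import *
s=get_state();print(s)"
```

```text
time: 3.45
position: [0.4715, -0.1982, 0.0698]
tool_rot: [-0.806, 3.036, 0.0]
ft_force: [-0.0, 0.5, 0.5]
grip_width: 0.205
grip_force: 0.4
{'time': 3.45, 'joint_positions': array([-0.26462003,  0.20778393,  0.67190547,  1.99974815, -0.15517613,
        0.98359103,  2.57272701]), 'qd': array([ 0.00116636,  0.004659  ,  0.00028213,  0.00168946, -0.0084748 ,
        0.01287793,  0.00661382]), 'joint_torque': array([-1.17751420e-02, -3.05788243e+01,  3.91088158e+00, -2.63348025e+01,
        7.99405295e-02,  8.04688723e-03, -1.08666965e-03]), 'position': array([ 0.47149843, -0.19818636,  0.06975826]), 'tool_rot': array([-8.05714669e-01,  3.03609922e+00,  1.83868603e-05]), 'ft_force': array([-0.0368976 ,  0.45762868,  0.47564718]), 'torque': array([ 0.14410867,  0.05986668, -0.00834276]), 'grip_force': 0.4126412208279362, 'grip_width': 0.2048302409337911}
```

```bash
python3 -m jog '[{"dx":0,"dy":0,"dz":0,"spin":0,"claw":4},{"dx":0,"dy":0,"dz":0,"spin":0,"claw":4},{"dx":0,"dy":0,"dz":0,"spin":0,"claw":4},{"dx":0,"dy":0,"dz":0,"spin":0,"claw":4}]' 30
```

```text
time: 3.78
position: [0.4711, -0.1979, 0.0693]
tool_rot: [0.806, -3.036, -0.001]
ft_force: [-0.2, 0.0, -0.9]
grip_width: 0.158
grip_force: 30.0
```

```bash
python3 -m jog '[{"dx":0,"dy":0,"dz":-15,"spin":0,"claw":4},{"dx":0,"dy":0,"dz":-40,"spin":0,"claw":4},{"dx":0,"dy":0,"dz":-70,"spin":0,"claw":4},{"dx":0,"dy":0,"dz":-95,"spin":0,"claw":4},{"dx":0,"dy":0,"dz":-100,"spin":0,"claw":4},{"dx":-6,"dy":12,"dz":-100,"spin":1,"claw":4},{"dx":-18,"dy":36,"dz":-100,"spin":2,"claw":4},{"dx":-33,"dy":66,"dz":-100,"spin":4,"claw":4},{"dx":-48,"dy":96,"dz":-100,"spin":5,"claw":4},{"dx":-63,"dy":127,"dz":-100,"spin":6,"claw":4},{"dx":-78,"dy":158,"dz":-100,"spin":8,"claw":4},{"dx":-93,"dy":188,"dz":-100,"spin":9,"claw":4},{"dx":-108,"dy":218,"dz":-100,"spin":11,"claw":4},{"dx":-123,"dy":249,"dz":-100,"spin":12,"claw":4},{"dx":-136,"dy":275,"dz":-100,"spin":13,"claw":4},{"dx":-144,"dy":292,"dz":-100,"spin":14.6,"claw":4},{"dx":-149,"dy":301,"dz":-100,"spin":14.6,"claw":4},{"dx":-149,"dy":301,"dz":-100,"spin":14.6,"claw":4},{"dx":-149,"dy":301,"dz":-100,"spin":14.6,"claw":4},{"dx":-149,"dy":301,"dz":-100,"spin":14.6,"claw":4}]' 40
cat > s.py <<'E'
from h import *
s=get_state(); M=R.from_rotvec(s['tool_rot']).as_matrix(); a=np.radians(15.1); G=np.array([.5315,.1585])
e=np.array([np.cos(a),np.sin(a)]); n=np.array([-e[1],e[0]]); p=np.array(s['position'])
print('t',s['time'],'gate frame xy',((p[:2]-G)@e*1000).round(1),((p[:2]-G)@n*1000).round(1),'z',p[2].round(4),'yang',np.degrees(np.arctan2(M[1,1],M[0,1])).round(2),'ft',np.round(s['ft_force'],1),'tool xaxis in gate',(M[:2,0]@e).round(3),(M[:2,0]@n).round(3),'q',np.round(s['joint_positions'],2))
E
python3 s.py; python3 -c "
from h import *
f,d,K,T=grab('scene'); save('s2',f[130:420,150:450]); P=cloud(d,K,T)
m=cv2.inRange(cv2.cvtColor(f,cv2.COLOR_RGB2HSV),(40,80,40),(85,255,255))>0
m&=(P[...,2]>.06)&(d>0); q=P[m]; print(len(q), q[:,2].min() if len(q) else 0, cv2.minAreaRect((q[:,:2]*1000).astype(np.float32)))"
```

```text
time: 5.45
position: [0.4517, 0.135, 0.169]
tool_rot: [0.41, -3.114, 0.002]
ft_force: [-0.3, -0.9, -2.8]
grip_width: 0.154
grip_force: 40.0
t 5.45 gate frame xy -83.2 -1.9 z 0.169 yang 105.01 ft [-0.3 -0.9 -2.8] tool xaxis in gate -1.0 0.001 q [-0.66 -0.02  0.31  1.98  0.01  1.19  1.48]
978 0.0993358335781851 ((279.6739501953125, 75.12977600097656), (480.7608947753906, 117.75463104248047), 11.455904006958008)
```

View pics/s2.png

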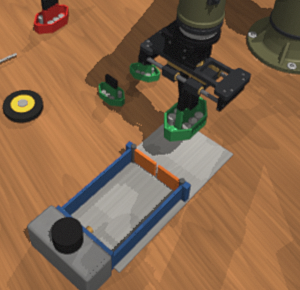

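The scene crop shows the tray held at (185,120), over the apron and level, with the gate shut at (155,168). I'll lower it to contact.

```bash
python3 -m jog '[{"dx":0,"dy":2,"dz":20,"spin":0,"claw":4},{"dx":0,"dy":2,"dz":50,"spin":0,"claw":4},{"dx":0,"dy":2,"dz":75,"spin":0,"claw":4},{"dx":0,"dy":2,"dz":88,"spin":0,"claw":4},{"dx":0,"dy":2,"dz":93,"spin":0,"claw":4},{"dx":0,"dy":2,"dz":95,"spin":0,"claw":4},{"dx":0,"dy":2,"dz":96,"spin":0,"claw":4},{"dx":0,"dy":2,"dz":96,"spin":0,"claw":4},{"dx":0,"dy":2,"dz":96,"spin":0,"claw":4}]' 40; python3 s.py
```

```text
time: 6.25
position: [0.452, 0.1392, 0.0748]
tool_rot: [-0.413, 3.112, 0.001]
ft_force: [-0.3, 0.8, -3.1]
grip_width: 0.157
grip_force: 40.0
t 6.25 gate frame xy -81.8 2.1 z 0.0748 yang 105.12 ft [-0.3  0.8 -3.1] tool xaxis in gate -1.0 -0.0 q [-0.66  0.09  0.31  2.07 -0.03  0.98  1.51]
```

```bash
python3 -m jog '[{"dx":0,"dy":-2,"dz":1.5,"spin":0,"claw":4},{"dx":0,"dy":-2,"dz":1.5,"spin":0,"claw":4},{"dx":0,"dy":-2,"dz":1.5,"spin":0,"claw":4}]'; python3 s.py;  python3 -m jog '[{"dx":0,"dy":0,"dz":1,"spin":0,"claw":4},{"dx":0,"dy":0,"dz":1,"spin":0,"claw":4},{"dx":0,"dy":0,"dz":1,"spin":0,"claw":4}]'; python3 s.py
```

```text
time: 6.5
position: [0.4527, 0.1378, 0.0732]
tool_rot: [-0.413, 3.112, 0.002]
ft_force: [0.2, 1.2, 1.5]
grip_width: 0.153
grip_force: 40.0
t 6.5 gate frame xy -81.5 0.5 z 0.0732 yang 105.13 ft [0.2 1.2 1.5] tool xaxis in gate -1.0 -0.001 q [-0.65  0.09  0.32  2.08 -0.04  0.97  1.52]
time: 6.75
position: [0.4527, 0.138, 0.0731]
tool_rot: [-0.414, 3.112, 0.002]
ft_force: [-2.9, 0.4, 10.8]
grip_width: 0.16
grip_force: 40.0
t 6.75 gate frame xy -81.4 0.7 z 0.0731 yang 105.16 ft [-2.9  0.4 10.8] tool xaxis in gate -1.0 -0.001 q [-0.65  0.1   0.32  2.08 -0.04  0.97  1.52]
```

```bash
python3 -m jog '[{"dx":-6,"dy":-0.5,"dz":-0.4,"spin":0,"claw":4},{"dx":-16,"dy":-0.5,"dz":-0.4,"spin":0,"claw":4},{"dx":-28,"dy":-0.5,"dz":-0.4,"spin":0,"claw":4},{"dx":-40,"dy":-0.5,"dz":-0.4,"spin":0,"claw":4},{"dx":-52,"dy":-0.5,"dz":-0.4,"spin":0,"claw":4},{"dx":-64,"dy":-0.5,"dz":-0.4,"spin":0,"claw":4},{"dx":-75,"dy":-0.5,"dz":-0.4,"spin":0,"claw":4},{"dx":-80,"dy":-0.5,"dz":-0.4,"spin":0,"claw":4},{"dx":-80,"dy":-0.5,"dz":-0.4,"spin":0,"claw":4}]'; python3 s.py; python3 -c "
from h import *
f,d,K,T=grab('scene'); save('s3',cv2.resize(f[230:420,170:400],None,fx=3,fy=3))"
```

```text
time: 7.5
position: [0.5283, 0.1573, 0.0731]
tool_rot: [0.413, -3.111, 0.0]
ft_force: [-7.0, -0.3, 14.3]
grip_width: 0.159
grip_force: 40.0
t 7.5 gate frame xy -3.4 -0.3 z 0.0731 yang 105.13 ft [-7.  -0.3 14.3] tool xaxis in gate -1.0 -0.001 q [-0.62  0.26  0.32  1.89 -0.1   1.01  1.58]
```

View pics/s3.png

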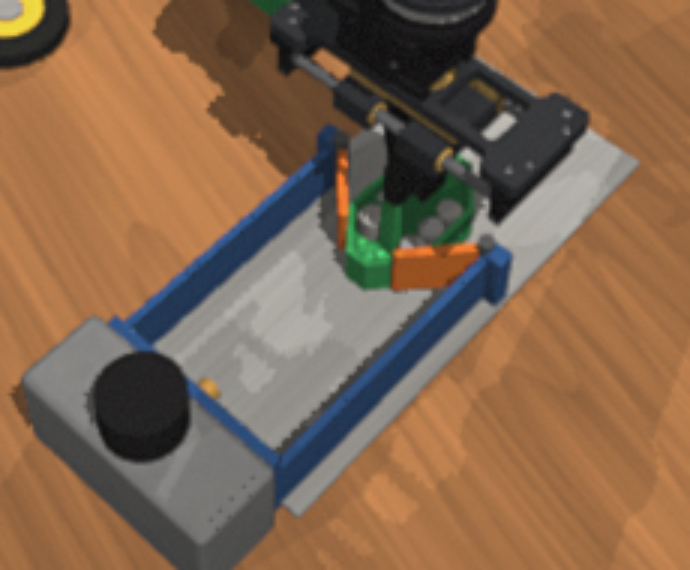

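The crop shows the tray nosing through the gate, with both leaves opened evenly at (345,200) and (437,265). I'll keep sliding.

```bash
python3 -m jog '[{"dx":-8,"dy":0,"dz":-0.4,"spin":0,"claw":4},{"dx":-18,"dy":0,"dz":-0.4,"spin":0,"claw":4},{"dx":-30,"dy":0,"dz":-0.4,"spin":0,"claw":4},{"dx":-42,"dy":0,"dz":-0.4,"spin":0,"claw":4},{"dx":-54,"dy":0,"dz":-0.4,"spin":0,"claw":4},{"dx":-66,"dy":0,"dz":-0.4,"spin":0,"claw":4},{"dx":-78,"dy":0,"dz":-0.4,"spin":0,"claw":4},{"dx":-90,"dy":0,"dz":-0.4,"spin":0,"claw":4},{"dx":-102,"dy":0,"dz":-0.4,"spin":0,"claw":4},{"dx":-112,"dy":0,"dz":-0.4,"spin":0,"claw":4},{"dx":-116,"dy":0,"dz":-0.4,"spin":0,"claw":4},{"dx":-116,"dy":0,"dz":-0.4,"spin":0,"claw":4},{"dx":-116,"dy":0,"dz":-0.4,"spin":0,"claw":4}]'; python3 s.py; python3 -c "
from h import *
f,d,K,T=grab('scene'); save('s4',cv2.resize(f[230:420,170:400],None,fx=3,fy=3))"
```

```text
time: 8.63
position: [0.6416, 0.1878, 0.0732]
tool_rot: [-0.414, 3.113, 0.0]
ft_force: [-1.6, -1.6, 4.5]
grip_width: 0.159
grip_force: 40.0
t 8.6333 gate frame xy 113.9 -0.3 z 0.0732 yang 105.14 ft [-1.6 -1.6  4.5] tool xaxis in gate -1.0 -0.001 q [-0.57  0.49  0.32  1.59 -0.16  1.09  1.63]
```

View pics/s4.png

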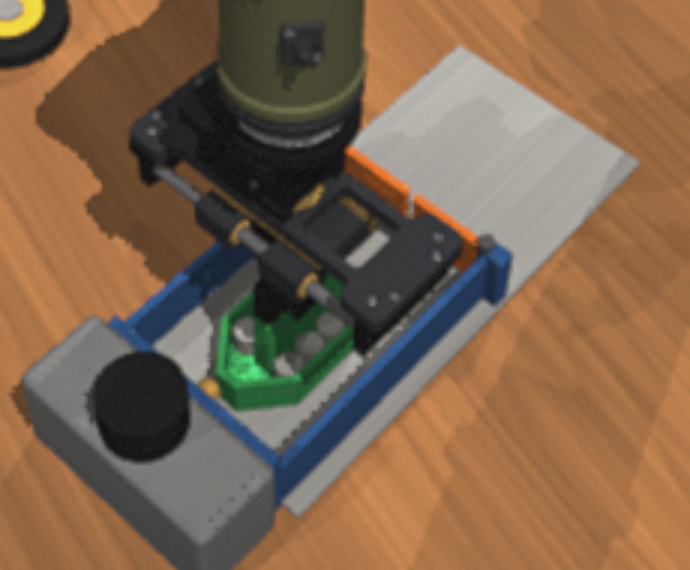

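The crop shows the tray inside the bay and the gate shut behind it at (410,205). I'll open the jaws and withdraw straight up.

```bash
python3 -m jog '[{"dx":0,"dy":0,"dz":-0.4,"spin":0,"claw":45},{"dx":0,"dy":0,"dz":-0.4,"spin":0,"claw":45},{"dx":0,"dy":0,"dz":-0.4,"spin":0,"claw":45},{"dx":0,"dy":0,"dz":-0.4,"spin":0,"claw":45},{"dx":0,"dy":0,"dz":-0.4,"spin":0,"claw":45},{"dx":0,"dy":0,"dz":-0.4,"spin":0,"claw":45}]'; python3 -m jog '[{"dx":0,"dy":0,"dz":-10,"spin":0,"claw":45},{"dx":0,"dy":0,"dz":-30,"spin":0,"claw":45},{"dx":0,"dy":0,"dz":-60,"spin":0,"claw":45},{"dx":0,"dy":0,"dz":-95,"spin":0,"claw":45},{"dx":0,"dy":0,"dz":-130,"spin":0,"claw":45},{"dx":80,"dy":0,"dz":-150,"spin":0,"claw":45},{"dx":80,"dy":0,"dz":-150,"spin":0,"claw":45},{"dx":150,"dy":0,"dz":-150,"spin":0,"claw":45},{"dx":150,"dy":0,"dz":-150,"spin":0,"claw":45},{"dx":150,"dy":0,"dz":-150,"spin":0,"claw":45},{"dx":150,"dy":0,"dz":-150,"spin":0,"claw":45},{"dx":150,"dy":0,"dz":-150,"spin":0,"claw":45}]'; python3 -c "
from h import *
f,d,K,T=grab('scene'); save('s5',cv2.resize(f[120:420,170:400],None,fx=2,fy=2))"
```

```text
time: 9.18
position: [0.6407, 0.1877, 0.072]
tool_rot: [0.414, -3.114, 0.0]
ft_force: [0.0, 0.2, -0.3]
grip_width: 0.487
grip_force: 0.0
time: 10.18
position: [0.4969, 0.1489, 0.2233]
tool_rot: [-0.413, 3.112, 0.001]
ft_force: [0.1, 0.3, 0.0]
grip_width: 0.513
grip_force: 0.0
```

View pics/s5.png

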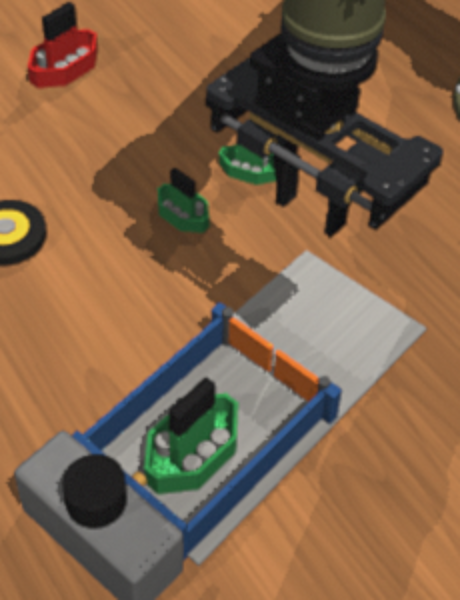

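The last picture shows the tray upright in the bay at (190,435), the gate shut at (270,355), the red tray unmoved, and the gripper clear.

```bash
python3 -c "
from bench import *
print(close_job())"
```

```text
the job is handed in; nothing more can be done
None
```

The job is handed in at about 10 s of robot time: the large green tray stands upright inside the bay and released, the gate is shut behind it, and the red tray was not touched.

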